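Set out the inks for a three-colour print run

TASK

Set the inks out for the print run: pick out the three ink jars and stand each one upright, flat on the floor of the drip tray that matches the colour of its lid (go by the lid, not by the label). Keep the jars upright on the way, leave the blue tray empty, and leave the two mixing cups standing where they are.

Things in the scene. Friction and masses are not known exactly. Their poses are not given: they have to be found in the camera images.
- jar_red: Closed plastic ink jar with a red screw lid (white body, label with a red band), loose, standing upright. 62 mm high; body 62 mm across up to z = 50 mm, lid above it 67 mm across. About 0.15 kg. Origin at the centre of its underside, z up along its axis.
- jar_black: Closed plastic ink jar with a black screw lid (white body, label with a blue band), loose, standing upright. 68 mm high; body 62 mm across up to z = 54 mm, lid above it 67 mm across. About 0.15 kg. Origin at the centre of its underside, z up along its axis.
- jar_grey: Closed plastic ink jar with a light grey screw lid (white body, label with a black band), loose, standing upright. 74 mm high; body 62 mm across up to z = 59 mm, lid above it 67 mm across. About 0.15 kg. Origin at the centre of its underside, z up along its axis.
- tray_red: Shallow round red drip tray, open at the top, fixed to the table: 100 mm across outside at the rim, rim 12 mm above the table, flat inner floor 4 mm above the table, clear width inside at least 80 mm at the floor and 90 mm at the rim. Origin at the centre of its underside, on the table top.
- tray_black: Shallow round black drip tray, open at the top, fixed to the table: 100 mm across outside at the rim, rim 12 mm above the table, flat inner floor 4 mm above the table, clear width inside at least 80 mm at the floor and 90 mm at the rim. Origin at the centre of its underside, on the table top.
- tray_grey: Shallow round plain grey drip tray, open at the top, fixed to the table: 100 mm across outside at the rim, rim 12 mm above the table, flat inner floor 4 mm above the table, clear width inside at least 80 mm at the floor and 90 mm at the rim. Origin at the centre of its underside, on the table top.
- tray_blue: Shallow round blue drip tray, open at the top, fixed to the table: 100 mm across outside at the rim, rim 12 mm above the table, flat inner floor 4 mm above the table, clear width inside at least 80 mm at the floor and 90 mm at the rim. Origin at the centre of its underside, on the table top. No jar here belongs in it; it stays empty.
- cup_tall: Empty off-white plastic mixing cup, the taller of the two loose ones on the front half of the table, 100 mm high, 68 mm across the rim and 56 mm across the foot, very light (0.03 kg), standing upright, loose. A bystander: leave it where it stands. Origin at the centre of its underside, z up.
- cup_short: Empty off-white plastic mixing cup, the shorter of the two loose ones on the front half of the table, 85 mm high, 68 mm across the rim and 56 mm across the foot, very light (0.03 kg), standing upright, loose. A bystander: leave it where it stands. Origin at the centre of its underside, z up.
Mind the look-alikes: they are no part of the job. Leave any yellow look-alike of the jar_black alone.

How it is judged:
By the outcome, as a careful person would: the job done as asked, in the order asked, and still so for the second after the job is handed in, with the robot touching nothing.
It also fails if it takes over 88 s, if anything falls off the work surface, if the arm or the gripper's body presses on something with over 40 N, if the wrist force passes 120 N, or if a joint passes its speed limit or range.

ROBOT

A 6-joint arm with a two-finger parallel gripper is mounted at the origin on a cart in front of the work surface, level with it; the furniture and walls round the work are solid. World frame = base frame: x ahead of the robot, y to its left, z up, the work surface at z = 0. Lengths are in mm, angles in rad, forces in N, time in s.
With the tool pointing down it reaches from about 275 to 825 mm from the base axis. Payload 4.9 kg.
Tool frame: the origin (TCP) lies at the very end of the fingers, on their centre line; the grasp point (between the pads) lies 19 mm behind it; z points along the fingers, y is the direction in which the jaws open and shut (so a half turn about z gives the same grasp; the last joint's range is limited). The gripper opens to 85 mm and grips with 20 to 120 N. Pads are 22 mm wide; open, the fingers measure 114 mm over their backs; the gripper's body (76 mm by 85 mm) begins 54 mm behind the grasp point. The pads swing forward as they close: fully open they stand 13 mm farther back than shut.
Start: joints at [1.034, 0.326, -0.193, 1.052, 0, 1.437], TCP at [215.594, 506.002, 231.281] pointing down, gripper open.
Joint ranges: [-2.65, 2.65], [-0.97, 1.79], [-1.3, 1.35], [-1.93, 2.1], [-1.47, 1.37], [-3.14, 3.14]. Speed limits (rad/s): [2.57, 2.57, 3.14, 3.14, 3.14, 3.14].

INTERFACE

Orientations are given as [roll, pitch, yaw] about the fixed x, y, z axes, in that order (R = Rz(yaw) Ry(pitch) Rx(roll)).
In Python, from bench import bot, solve_ik, imaging gives the robot as it stands. Calls block until the motion is done:
- bot.move_ptp(position, orientation): joint-space move of the TCP to a pose.
- bot.movel(position, rot=None, max_speed=150, threshold=None): straight line of the TCP; rot=None keeps the orientation; max_speed is the mean speed in mm/s. With threshold (N) it stops when the force on the tool has changed by that much, and returns True; else False.
- bot.move_j(angles): joint-space move.
- bot.grip(opening, effort=None): opening from 0.0 (shut) to 1.0 (fully open); effort is the grip in N (None keeps the last); returns when the fingers have stopped.
- bot.dwell(seconds).
- solve_ik(position, orientation): joint angles nearest the present ones, or None.
- bot.get_state(): the state.
- imaging.capture(name): name is "side" or "top"; returns the picture (400x640x3 uint8, blue, green, red); there is no depth.
- imaging.camera_model(name): a dict with "K" (3x3 intrinsics, pixels), "position" and "rotation" of the camera in the world. Camera axes: x right, y up, looking along -z (the intrinsics and any distortion apply to the point x, -y, -z); pixel columns grow to the right and rows downward; lengths in mm; the calibration is good to about 2 mm. A picture is of the moment at which its call begins. camera_model takes no time and is no camera call.
A pose or a line that the arm cannot do raises bot.IKError and nothing moves.
- bot.sign_off(): hands the job in, once; it reports no verdict.
The state is a dict: "t": time; "qpos": joint angles; "joint_velocities": joint speeds; "effort": joint torques, N m; "tcp_pos": TCP position; "orientation": TCP orientation; "contact_force": force on the tool from outside, world axes, zero at the start; "wrist_torque": the same for the moment, N m; "opening": opening from 0.0 (shut) to 1.0 (fully open).
Only numpy, scipy, OpenCV 4.12 (cv2) and the standard library are available. Lean on these libraries where they do the work, as an engineer would, in place of code of your own. Each camera call takes 0.05 s, during which the arm holds its last target.

## Working session

There is one attempt and no reset: what is moved stays moved. The work goes in short steps, each a Python script; the robot and the scene stay as the last script left them, time stands still between calls to the robot, and variables do not carry over. Pictures are saved under pics/ and viewed, and the job is handed in when it is done.

```bash
ls; mkdir -p pics; python3 - <<'E'
from bench import bot, solve_ik, imaging
import cv2
for n in("top","side"):
    cv2.imwrite(f"pics/{n}0.png",imaging.capture(n)); m=imaging.camera_model(n); print(m)
print(bot.get_state())
E
```

```text
pics
{'K': array([[431.49223009,   0.        , 317.68979449],
       [  0.        , 431.49223009, 198.17401137],
       [  0.        ,   0.        ,   1.        ]]), 'position': array([ 470.68263312, -126.94297749, 1035.82239346]), 'rotation': array([ 0.06193537,  0.01216006, -1.56810549])}
{'K': array([[427.57327922,   0.        , 317.46885312],
       [  0.        , 427.57327922, 194.71293463],
       [  0.        ,   0.        ,   1.        ]]), 'position': array([539.48133863, 799.37788753, 854.65786423]), 'rotation': array([0.84775057, 0.00837385, 3.13711966])}
{'t': 0.1, 'qpos': array([ 1.03376564e+00,  3.26866549e-01, -1.93463829e-01,  1.05200752e+00,
        4.93545410e-05,  1.43661921e+00]), 'joint_velocities': array([ 4.32098856e-05, -2.47124521e-03,  2.31419589e-03, -5.51312172e-04,
        1.58632771e-05,  2.27956021e-04]), 'effort': array([ 3.05330495e-04, -4.44240260e+01,  2.63038015e+01,  7.93312647e-03,
       -2.37844743e-04,  1.43433442e-05]), 'tcp_pos': array([215.32516086, 505.54293062, 230.58950382]), 'orientation': array([-3.14007154e+00, -2.55133981e-04,  2.73873885e+00]), 'contact_force': array([ 0.35399464, -0.35909945,  0.45295046]), 'wrist_torque': array([ 0.00735381, -0.04008709,  0.02366087]), 'opening': 1.0035976141995975}
```

View pics/top0.png

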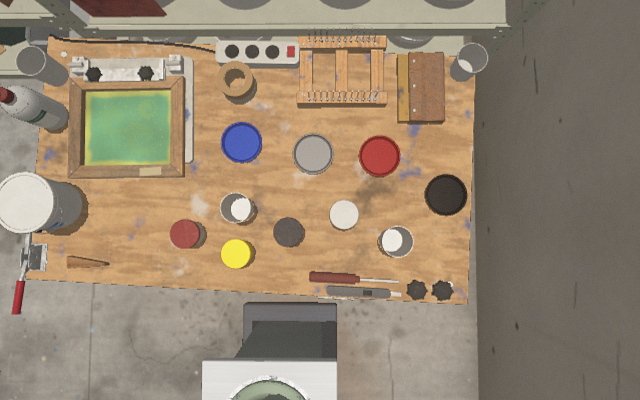

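View pics/side0.png

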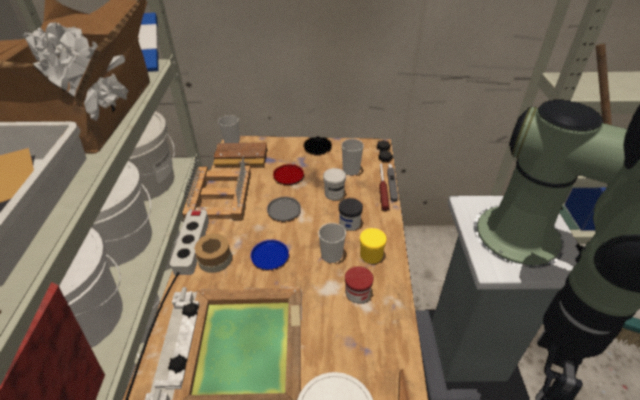

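Top view candidates: jars red (186,234), black (288,232), grey (344,214). Look-alikes are the yellow jar (236,253), the cups (237,207) and (396,241), and a cup on the back corner (470,60). The trays are blue (241,142), grey (313,153), red (379,155) and black (446,194). Next I'll check a close crop and measure.

```bash
cat > h.py <<'E'
import numpy as np, cv2
from scipy.spatial.transform import Rotation as Ro
from bench import bot, solve_ik, imaging
def ray(n,uv,z):
    m=imaging.camera_model(n);K=m["K"]
    d=np.linalg.inv(K)@[uv[0],uv[1],1]; d=np.array([d[0],-d[1],-d[2]])
    d=Ro.from_euler('xyz',m["rotation"]).as_matrix()@d
    p=m["position"]; return p+d*(z-p[2])/d[2]
def proj(n,P):
    m=imaging.camera_model(n)
    c=Ro.from_euler('xyz',m["rotation"]).as_matrix().T@(np.array(P,float)-m["position"])
    v=m["K"]@[c[0],-c[1],-c[2]]; return v[:2]/v[2]
def circ(n,x,y,z,r):
    return np.array([proj(n,(x+r*np.cos(a),y+r*np.sin(a),z)) for a in np.linspace(0,2*np.pi,60)])
def fitcirc(n,img,uv,z,r):
    """fit the known circle (x,y) by maximizing outward gradient along the projected outline"""
    from scipy.optimize import minimize
    g=cv2.GaussianBlur(img,(0,0),0.8).astype(np.float32)
    p0=ray(n,uv,z)[:2]
    def samp(x,y,rr):
        c=circ(n,x,y,z,rr).astype(np.float32)
        return cv2.remap(g,c[:,0].reshape(-1,1),c[:,1].reshape(-1,1),cv2.INTER_LINEAR)[:,0]
    f=lambda p:-np.median(np.linalg.norm(samp(p[0],p[1],r-4)-samp(p[0],p[1],r+4),axis=1))
    best=min(((f(p0+[a,b]),a,b) for a in range(-16,17,2) for b in range(-16,17,2)))
    q=p0+best[1:]
    s=minimize(f,q,method='Nelder-Mead',options=dict(initial_simplex=[q,q+[1.5,0],q+[0,1.5]]))
    return s.x,-s.fun
T={'jar_red':((186,234),62,33.5),'jar_black':((288,232),68,33.5),'jar_grey':((344,214),74,33.5),'yellow':((236,253),68,33.5),
'tray_red':((379,155),12,50),'tray_black':((446,194),12,50),'tray_grey':((313,153),12,50),'tray_blue':((241,142),12,50),
'cupA':((237,207),100,34),'cupB':((396,241),100,34),'cupA85':((237,207),85,34),'cupB85':((396,241),85,34)}
E
python3 - <<'E'
from h import *
img=cv2.imread("pics/top0.png"); big=cv2.resize(img,None,fx=3,fy=3,interpolation=cv2.INTER_CUBIC)
S=cv2.imread("pics/side0.png"); sb=cv2.resize(S,None,fx=3,fy=3,interpolation=cv2.INTER_CUBIC)
for k,(uv,z,r) in T.items():
    p,s=fitcirc("top",img,uv,z,r); print(k,p.round(1),round(s,1), "naive",ray("top",uv,z)[:2].round(1))
    for b,n in((big,"top"),(sb,"side")):
        cv2.polylines(b,[((circ(n,p[0],p[1],z,r)+.5)*3).astype(int)],True,(0,255,0),1)
cv2.imwrite("pics/top1.png",big[100*3:290*3,160*3:475*3][:, :][::1,::1][:570,:945][:,:] if 0 else cv2.resize(big[330:870,480:1425],(800,457)))
cv2.imwrite("pics/side1.png",sb[390:930,690:1260])
E
```

```text
Traceback (most recent call last):
  File "h.py", line 24, in fitcirc
    best=min(((f(p0+[a,b]),a,b) for a in range(-16,17,2) for b in range(-16,17,2)))
  File "h.py", line 24, in <genexpr>
    best=min(((f(p0+[a,b]),a,b) for a in range(-16,17,2) for b in range(-16,17,2)))
               ~^^^^^^^^^^
  File "h.py", line 23, in <lambda>
    f=lambda p:-np.median(np.linalg.norm(samp(p[0],p[1],r-4)-samp(p[0],p[1],r+4),axis=1))
                                                             ~~~~^^^^^^^^^^^^^^^
  File "h.py", line 21, in samp
    c=circ(n,x,y,z,rr).astype(np.float32)
      ~~~~^^^^^^^^^^^^
  File "h.py", line 14, in circ
    return np.array([proj(n,(x+r*np.cos(a),y+r*np.sin(a),z)) for a in np.linspace(0,2*np.pi,60)])
                     ~~~~^^^^^^^^^^^^^^^^^^^^^^^^^^^^^^^^^^^
  File "h.py", line 10, in proj
    m=imaging.camera_model(n)
ValueError: time passes only in moves, steps and waits
```

Too many camera_model calls in one script; I'll cache it.

```bash
sed -i 's/^def ray/import functools\n@functools.cache\ndef CM(n): return imaging.camera_model(n)\ndef ray/; s/m=imaging.camera_model(n)/m=CM(n)/' h.py
python3 - <<'E'
from h import *
img=cv2.imread("pics/top0.png"); big=cv2.resize(img,None,fx=3,fy=3,interpolation=cv2.INTER_CUBIC)
S=cv2.imread("pics/side0.png"); sb=cv2.resize(S,None,fx=3,fy=3,interpolation=cv2.INTER_CUBIC)
for k,(uv,z,r) in T.items():
    p,s=fitcirc("top",img,uv,z,r); print(k,p.round(1),round(s,1), "naive",ray("top",uv,z)[:2].round(1))
    for b,n in((big,"top"),(sb,"side")):
        cv2.polylines(b,[((circ(n,p[0],p[1],z,r)+.5)*3).astype(int)],True,(0,255,0),1)
cv2.imwrite("pics/top1.png",cv2.resize(big[330:870,480:1425],(800,457)))
cv2.imwrite("pics/side1.png",sb[390:930,690:1260])
E
```

```text
jar_red [449.4 170. ] 93.8 naive [449.4 182.2]
jar_black [454.8 -50.8] 107.6 naive [454.7 -48.8]
jar_grey [ 496.5 -171. ] 124.8 naive [ 495.1 -173.8]
yellow [406.6  68.7] 101.4 naive [407.6  67.2]
tray_red [ 635.9 -260.1] 131.1 naive [ 637.7 -260.5]
tray_black [ 543.4 -416.9] 177.3 naive [ 544.6 -418.5]
tray_grey [ 641.3 -101.8] 83.7 naive [ 642.4 -102.8]
tray_blue [669.3  69.9] 138.9 naive [669.   70.3]
cupA [505.7  63.1] 106.1 naive [509.1  60.1]
cupB [ 434.9 -284.3] 99.1 naive [ 436.5 -284.4]
cupA85 [506.8  65.6] 108.7 naive [509.7  63.1]
cupB85 [ 433.8 -287.2] 103.7 naive [ 436. -287.]
```

View pics/top1.png

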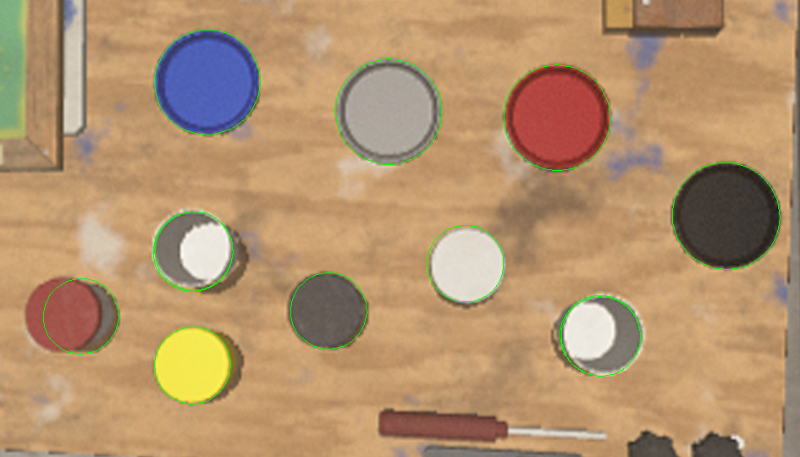

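View pics/side1.png

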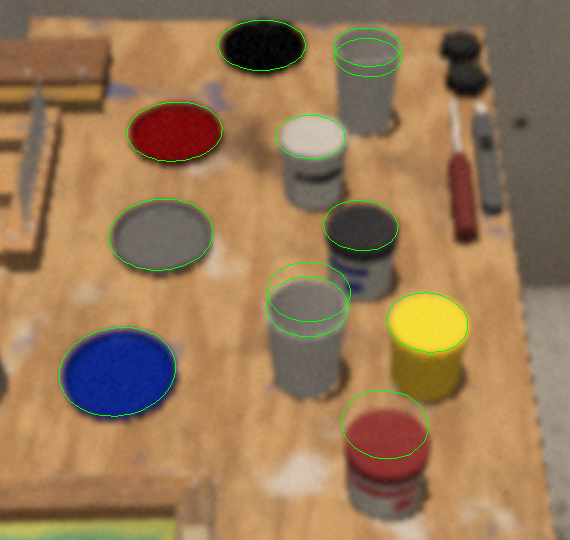

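The crop confirms the choice. Lids are red, black and off-white grey, and the yellow jar is the look-alike. All circles agree in both views except red, where the fit snagged on the shadow. I'll refit red.

```bash
python3 - <<'E'
from h import *
img=cv2.imread("pics/top0.png").astype(int); S=cv2.imread("pics/side0.png").astype(int)
for n,I,b in(("top",img,(165,215,210,255)),("side",S,(340,262,380,292))):
    m=((I[...,2]-I[...,1]>45)&(I[...,1]-I[...,0]<20)&(I[...,2]>80)).astype(np.uint8)
    w=np.zeros_like(m); w[b[1]:b[3],b[0]:b[2]]=1; m*=w
    c=max(cv2.findContours(m,0,1)[0],key=cv2.contourArea); print(n,cv2.fitEllipse(c),cv2.boundingRect(c))
    if n=="top":
        e=cv2.fitEllipse(c); print(ray(n,e[0],62))
E
```

```text
top ((184.18092346191406, 233.4488525390625), (27.721899032592773, 28.61558723449707), 52.55500411987305) (170, 219, 29, 29)
[450.64348535 186.39039819  62.        ]
side ((358.60748291015625, 278.1143493652344), (22.535554885864258, 27.635154724121094), 97.09403228759766) (345, 267, 28, 23)
```

```bash
python3 - <<'E'
from h import *
img=cv2.imread("pics/top0.png"); S=cv2.imread("pics/side0.png")
for x,y in((449.4,184),(449.4,182)):
    for n,I in (("top",img),("side",S)):
        print(n, proj(n,(x,y,62)))
b=[]
for n,I,uv in(("top",img,(186,234)),("side",S,(358,285))):
    k=cv2.resize(I,None,fx=6,fy=6,interpolation=cv2.INTER_CUBIC)
    cv2.polylines(k,[((circ(n,449.4,184.5,62,33.5)+.5)*6).astype(int)],True,(0,255,0),1)
    b.append(k[(uv[1]-32)*6:(uv[1]+32)*6,(uv[0]-32)*6:(uv[0]+32)*6])
cv2.imwrite("pics/red2.png",np.hstack(b))
for n in("yaw",):
  for x,y in((449,184),(455,-51),(496,-171),(636,-260),(543,-417),(641,-102)):
    yaw=np.arctan2(y,x)+np.pi/2
    print(solve_ik([x,y,15],[np.pi,0,yaw]),solve_ik([x,y,150],[np.pi,0,yaw]))
E
```

```text
top [185.22333525 234.00434688]
side [358.2282704  275.53587678]
top [186.10560806 234.00696377]
side [358.16247832 274.83995518]
[ 0.23666013  0.47758576 -0.62045572  0.47275485  0.          1.41853084] [ 0.23666013  0.28325009 -0.47975538  0.80779085  0.          1.41853084]
[-0.27307409  0.4417643  -0.69062939  0.43840264  0.          1.40934424] [-0.27307409  0.23599475 -0.54568606  0.78911551  0.          1.40934424]
[-0.47274574  0.52985981 -0.51663636  0.52430016  0.          1.43004792] [-0.47274574  0.35056031 -0.38069281  0.83954321  0.          1.43004792]
[-0.49539776  0.76459695 -0.03584058  0.7703588   0.          1.46347236] [-0.49539776  0.63675727  0.09775403  1.03179309  0.          1.46347236]
[-0.76260333  0.76068953 -0.0439934   0.7661134   0.          1.46308713] [-0.76260333  0.63212297  0.08937712  1.02805047  0.          1.46308713]
[-0.27144167  0.70556659 -0.15853963  0.7066901   0.          1.45715797] [-0.27144167  0.56646085 -0.02730157  0.97703391  0.          1.45715797]
```

View pics/red2.png

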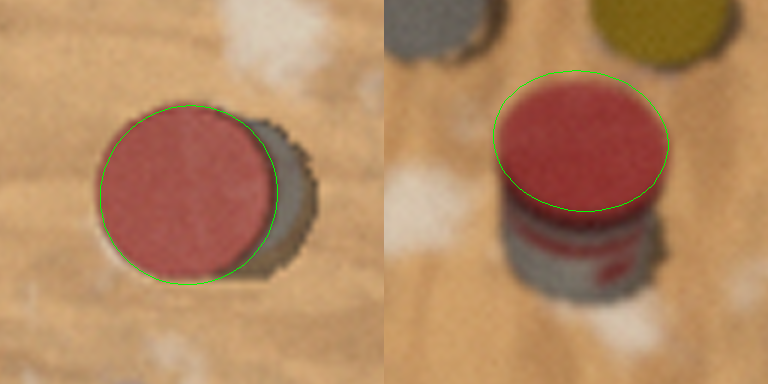

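Red's refit is (450.6, 186.4), within a few mm of the side view, against a jaw clearance of 9 mm. Now the red jar: I go via a waypoint well clear of the paint can.

```bash
cat >> h.py <<'E'
P={'red':(450.6,187.0),'black':(454.8,-50.8),'grey':(496.5,-171.0)}
D={'red':(635.9,-260.1),'black':(543.4,-416.9),'grey':(641.3,-101.8)}
def o(x,y): return [np.pi,0,np.arctan2(y,x)+np.pi/2]
def st(s):
    a=bot.get_state(); print(s,round(a['t'],2),a['tcp_pos'].round(1),'F',a['contact_force'].round(1),'op',round(a['opening'],3)); return a
def pick(k,zt=12):
    x,y=P[k]
    bot.move_ptp([x,y,150],o(x,y)); st('hover')
    hit=bot.movel([x,y,zt],max_speed=150,threshold=8); st(f'down hit={hit}')
    if hit: return False
    bot.grip(0.0,40); st('grip')
    bot.movel([x,y,zt+25],max_speed=80); st('lift')
    return True
def place(k,zt=12):
    x,y=bot.get_state()['tcp_pos'][:2]
    bot.movel([x,y,155],max_speed=150); 
    x,y=D[k]
    bot.move_ptp([x,y,155],o(x,y)); st('over')
    bot.movel([x,y,zt+8],max_speed=120); st('low')
    hit=bot.movel([x,y,zt+2],max_speed=20,threshold=4); st(f'touch {hit}')
def release(k):
    bot.grip(1.0); a=st('open'); x,y,_=a['tcp_pos']
    bot.movel([x,y,155],max_speed=150); st('up')
def snap(i):
    for n in("top","side"): cv2.imwrite(f"pics/{n}_{i}.png",imaging.capture(n))
E
python3 - <<'E'
from h import *
bot.movel([330,200,220],rot=o(330,200),max_speed=150); st('wp')
print(pick('red')); snap('redlift')
E
```

```text
wp 2.43 [329.9 200.3 220. ] F [ 0.1 -0.1  0.1] op 0.997
hover 3.05 [449.7 187.  149.4] F [ 0.7  0.8 -0.4] op 0.998
down hit=False 4.12 [451.2 187.3  12.9] F [1.2 0.1 0.2] op 0.997
grip 4.44 [451.3 187.2  13.3] F [-1.7 -0.2  8.4] op 0.762
lift 4.91 [450.9 187.1  37.3] F [ 0.1 -0.1 -1.1] op 0.761
True
```

View pics/side_redlift.png

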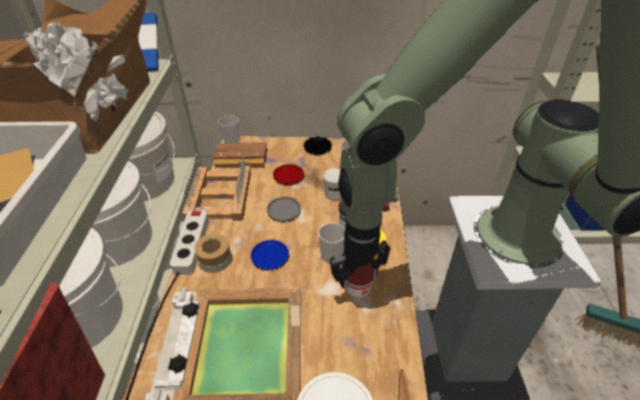

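```bash
python3 - <<'E'
import cv2
a=cv2.imread("pics/side_redlift.png")[220:310,310:410]
cv2.imwrite("pics/c1.png",cv2.resize(a,None,fx=6,fy=6,interpolation=cv2.INTER_CUBIC))
E
```

```text
(no output)
```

View pics/c1.png

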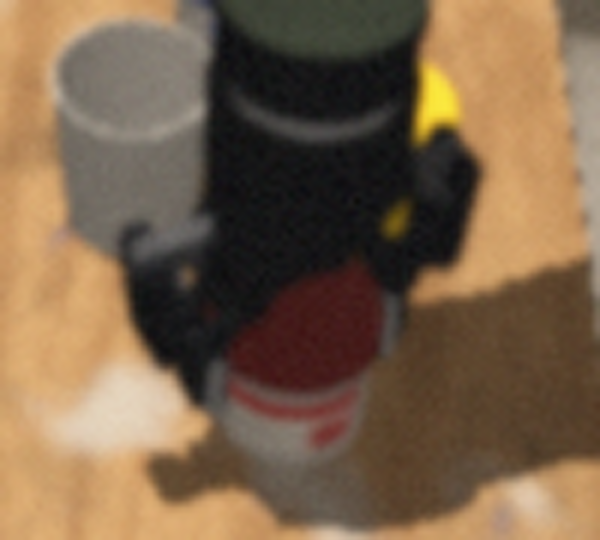

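The jar hangs level in the jaws. Next I place it in the red tray.

```bash
python3 - <<'E'
from h import *
place('red'); snap('redplace')
E
python3 - <<'E'
import cv2
a=cv2.imread("pics/side_redplace.png")[130:220,240:340]
cv2.imwrite("pics/c2.png",cv2.resize(a,None,fx=6,fy=6,interpolation=cv2.INTER_CUBIC))
E
```

```text
over 7.71 [ 636.1 -258.5  155.1] F [ 0.4  1.2 -1.1] op 0.764
low 8.98 [ 636.7 -260.5   21.1] F [ 0.5 -0.5 -1.2] op 0.764
touch True 9.27 [ 636.9 -260.6   17.4] F [-0.7 -0.2  5.3] op 0.761
```

View pics/c2.png

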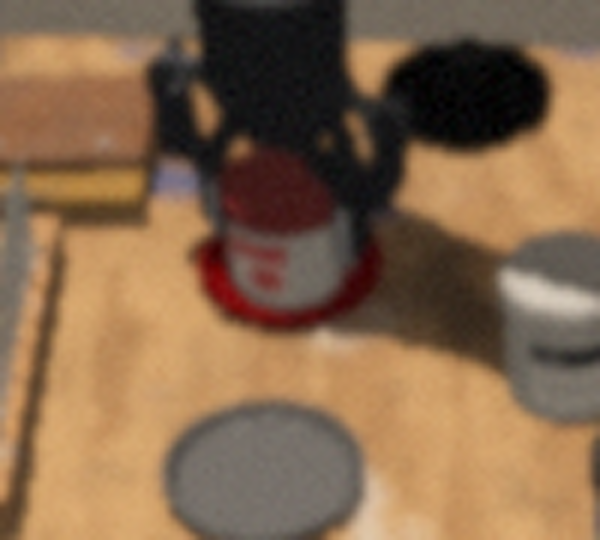

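Contact came at 17.4 mm against 17.3 mm predicted, so the jar is on the tray floor. I release it, then do the black jar.

```bash
python3 - <<'E'
from h import *
release('red')
if pick('black',15): snap('blacklift')
E
python3 - <<'E'
import cv2
a=cv2.imread("pics/side_blacklift.png")[130:230,240:400]
cv2.imwrite("pics/c3.png",cv2.resize(a,None,fx=5,fy=5,interpolation=cv2.INTER_CUBIC))
E
```

```text
open 9.71 [ 635.6 -259.9   15.5] F [-0.4  0.1  1. ] op 1.003
up 10.78 [ 634.9 -259.5  153.8] F [ 0.6 -0.1 -1.1] op 0.999
hover 11.86 [456.2 -51.5 150.3] F [-0.1 -0.3  0.6] op 1.001
down hit=False 12.91 [455.5 -51.1  15.4] F [0.3 0.1 0.1] op 1.0
grip 13.24 [455.5 -51.   16.1] F [-1.1  0.1  4.8] op 0.758
lift 13.71 [455.2 -50.9  40.3] F [ 0.3 -0.1 -1.9] op 0.76
```

View pics/c3.png

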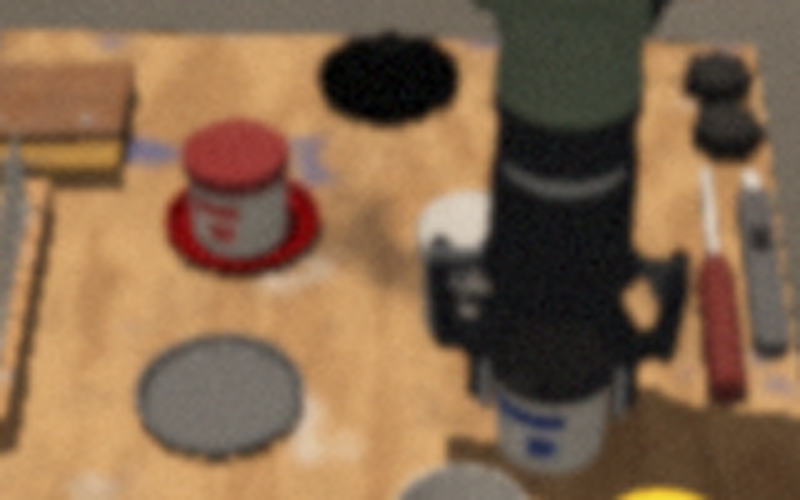

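Red stands upright in its tray, and black is held level.

```bash
python3 - <<'E'
from h import *
place('black',15); snap('blackplace')
E
python3 - <<'E'
import cv2
a=cv2.imread("pics/side_blackplace.png")[100:200,260:400]
cv2.imwrite("pics/c4.png",cv2.resize(a,None,fx=5,fy=5,interpolation=cv2.INTER_CUBIC))
E
```

```text
over 16.13 [ 543.6 -415.4  154.9] F [ 0.   0.6 -2. ] op 0.755
low 17.38 [ 544.  -417.4   24. ] F [ 0.2 -0.1 -2. ] op 0.756
touch True 17.67 [ 544.3 -417.7   20.2] F [-0.6  1.   3.6] op 0.758
```

View pics/c4.png

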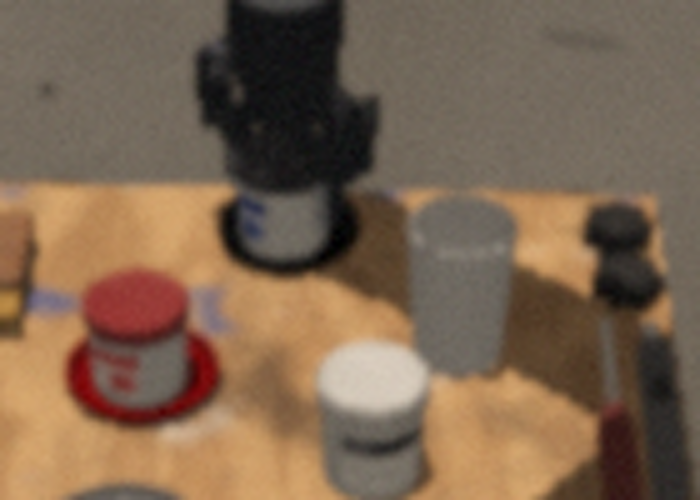

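Black touched down at 20.2 mm (20.1 mm predicted) inside its tray. Release, then the grey jar.

```bash
python3 - <<'E'
from h import *
release('black')
if pick('grey',18): snap('greylift'); place('grey',18); snap('greyplace')
E
python3 - <<'E'
import cv2
import numpy as np
a=cv2.imread("pics/side_greylift.png")[120:240,240:400]
b=cv2.imread("pics/side_greyplace.png")[120:240,240:400]
cv2.imwrite("pics/c5.png",cv2.resize(np.hstack([a,b]),None,fx=2.5,fy=2.5,interpolation=cv2.INTER_CUBIC))
E
```

```text
open 18.11 [ 543.  -416.5   18.2] F [-0.5 -0.4 -0.3] op 0.999
up 19.17 [ 542.5 -416.   153.8] F [-1.3 -0.2  0. ] op 1.002
hover 20.15 [ 497.4 -172.1  150.1] F [ 0.5 -0.1  1.1] op 1.0
down hit=False 21.18 [ 497.2 -171.6   18.6] F [0.2 0.2 0.2] op 1.0
grip 21.52 [ 496.9 -171.3   19.3] F [-1.8  1.   6.8] op 0.756
lift 21.99 [ 496.8 -171.1   43.3] F [-0.3 -0.1 -2.6] op 0.756
over 23.68 [ 640.5 -101.2  153.2] F [-0.7  0.1 -2.6] op 0.756
low 24.9 [ 642.1 -102.1   27. ] F [-0.2 -0.1 -1.1] op 0.754
touch True 25.18 [ 642.3 -102.2   23.4] F [0.3 0.1 3.5] op 0.752
```

View pics/c5.png

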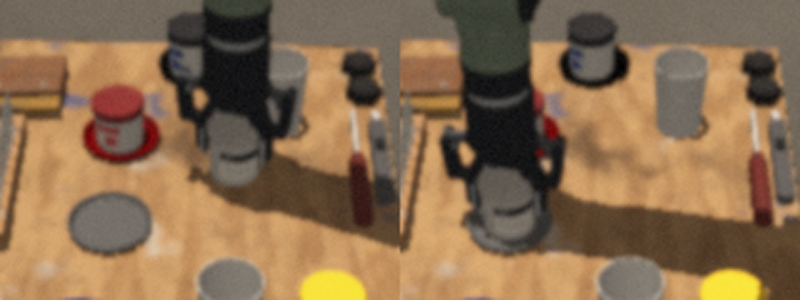

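Grey is down in its tray. I release it, retract clear, and do the final check.

```bash
python3 - <<'E'
from h import *
release('grey')
bot.move_ptp([330,200,220],o(330,200)); bot.movel([215,500,232],rot=o(215,500)); st('home')
snap('fin')
img=cv2.imread("pics/top_fin.png"); big=cv2.resize(img,None,fx=3,fy=3,interpolation=cv2.INTER_CUBIC)
h=dict(red=66,black=72,grey=78)
for k in D:
    p,s=fitcirc("top",img,proj("top",(*D[k],h[k])),h[k],33.5); print(k,p.round(1),'off',(p-D[k]).round(1),round(s,1))
for k in('cupA85','cupB','yellow'):
    uv,z,r=T[k]; p,s=fitcirc("top",img,uv,z,r); print(k,p.round(1))
s=cv2.imread("pics/side_fin.png")[120:310,220:420]
cv2.imwrite("pics/fin_t.png",cv2.resize(big[330:870,480:1425],(800,457))); cv2.imwrite("pics/fin_s.png",cv2.resize(s,None,fx=3,fy=3,interpolation=cv2.INTER_CUBIC))
E
```

```text
open 25.62 [ 640.6 -101.7   21.5] F [ 1.1 -0.2  0.2] op 1.0
up 26.67 [ 639.9 -101.5  153.9] F [0.4 0.3 0.4] op 1.0
home 30.57 [215.2 499.6 232.1] F [ 0.8 -0.4 -0.5] op 0.995
red [ 641.8 -260.2] off [ 5.9 -0.1] 53.8
black [ 548.7 -416.4] off [5.3 0.5] 57.8
grey [ 641.5 -105.4] off [ 0.2 -3.6] 134.3
cupA85 [506.8  66.1]
cupB [ 434.4 -284.2]
yellow [406.6  68.6]
```

View pics/fin_t.png

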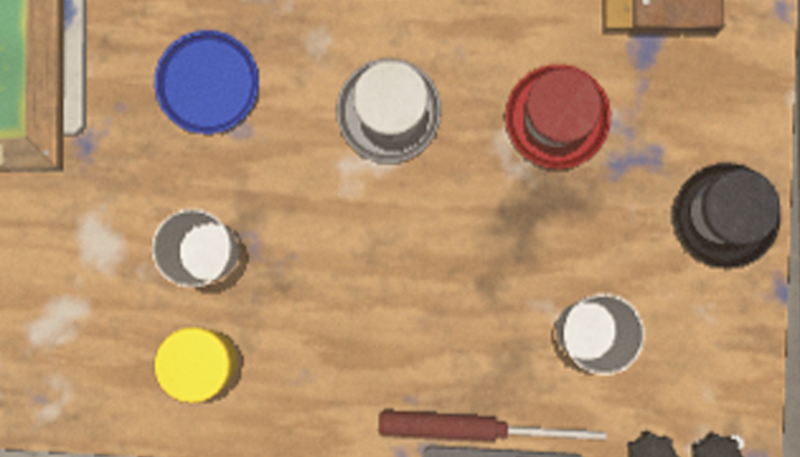

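View pics/fin_s.png

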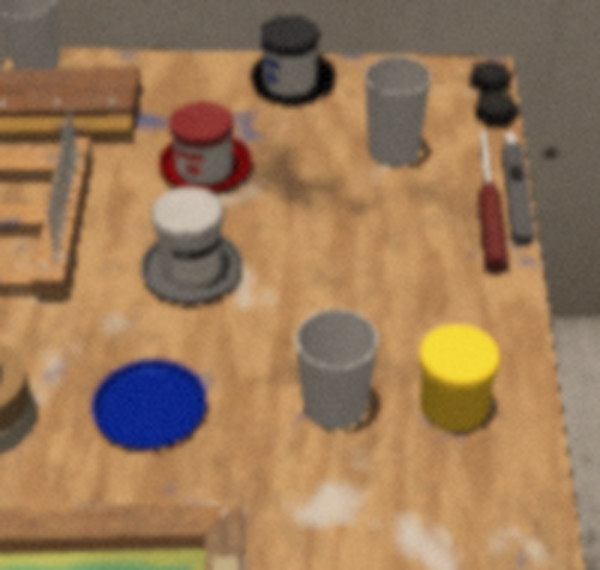

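```bash
python3 - <<'E'
from h import *
h=dict(red=66,black=72,grey=78); rows=[]
for n in("top","side"):
    I=cv2.imread(f"pics/{n}_fin.png"); k=cv2.resize(I,None,fx=6,fy=6,interpolation=cv2.INTER_CUBIC); r=[]
    if n=="side": k=cv2.convertScaleAbs(k,alpha=1.6)
    for j in D:
        for z,rr,c in((h[j],33.5,(0,255,0)),(4,31,(255,255,0)),(12,50,(255,0,255))):
            cv2.polylines(k,[((circ(n,*D[j],z,rr)+.5)*6).astype(int)],True,c,1)
        u=(proj(n,(*D[j],30))*6).astype(int); r.append(k[u[1]-140:u[1]+140,u[0]-130:u[0]+130])
    rows.append(np.hstack(r))
cv2.imwrite("pics/chk.png",np.vstack(rows))
E
```

```text
(no output)
```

View pics/chk.png

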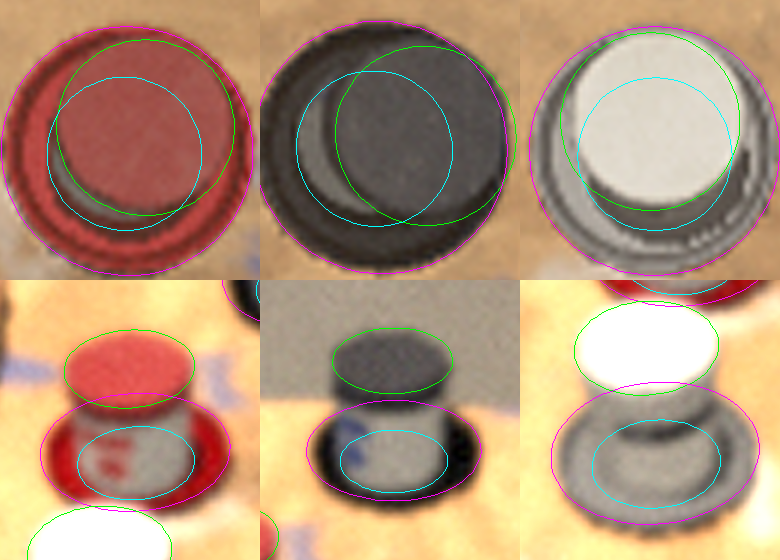

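The overlays show all three lids and feet within about 3 mm of the tray centres (9 mm slack) and vertical in both views. The 5–6 mm fit offsets for red and black are low-contrast misfits to the tray rim. The cups and the yellow jar haven't moved, and the blue tray is empty.

```bash
python3 - <<'E'
from h import *
st('end'); bot.sign_off()
E
```

```text
end 30.67 [215.2 499.7 232.1] F [ 0.9 -0.9 -0.3] op 0.996
the job is handed in; nothing more can be done
```

The red, black and grey jars each stand upright in the tray matching their lid, and I handed the job in at about 30.7 s of the 88 s allowed. I carried them one at a time, in that order.

- **Placing:** each jar touched down within 0.1 mm of the tray-floor height I predicted. In the final overlays from both cameras, the jars look vertical and about 3 mm or less off the tray centres, with 9 mm of slack.
- **Bystanders:** both cups and the yellow look-alike are where they started, within 1 mm. The blue tray is empty, and the gripper is clear of everything.
- **Checks that disagreed:**
  - The automatic circle fit put the red and black jars 5–6 mm off centre. Low lid-to-tray contrast made those fits weak, and the overlays did not bear them out.
  - The same fit put grey about 3.6 mm off, and in the side view the grey tray rim sat about 2 px from where I projected it. That would still leave the jar on the floor, clear of the tray wall.
  - The first fit of the red jar caught its shadow; I corrected it before reaching.

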